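Seat the filter cell's keyed collar and hold it home

ROBOT

A 6-joint arm with a two-finger parallel gripper is mounted at the origin on a cart in front of the work surface, level with it; the furniture and walls round the work are solid. World frame = base frame: x ahead of the robot, y to its left, z up, the work surface at z = 0. Lengths are in m, angles in rad, forces in N, time in s.
With the tool pointing down it reaches from about 0.25 to 0.725 m from the base axis. Payload 4 kg.
Tool frame: the origin (TCP) lies between the finger pads; the fingertips stand tip_reach ahead of it and the grasp point (between the pads) lies 8 mm behind it (tip_reach is the distance from the TCP to the fingertips, in m); z points along the fingers, y is the line along which they close (so a half turn about z gives the same grasp; the last joint's range is limited). The gripper opens to 85 mm and grips with 20 to 120 N. Pads are 22 mm wide; open, the fingers measure 114 mm over their backs; the gripper's body (76 mm by 85 mm) begins 54 mm behind the grasp point. The pads swing forward as they close: fully open they stand 13 mm farther back than shut.
Start: joints at [-1.19, 0.241, 0.005, 1.335, 0, 1.571], TCP at [0.186, -0.464, 0.242] pointing down, gripper open.
Joint ranges: [-2.72, 2.72], [-1.05, 1.87], [-1.09, 1.28], [-1.99, 2.15], [-1.42, 1.44], [-3.14, 3.14]. Speed limits (rad/s): [2.79, 2.79, 3.14, 3.14, 3.14, 3.14].

INTERFACE

Orientations are given as a unit quaternion [x, y, z, w].
In Python, from workcell import * gives the robot as it stands.
- The arm moves only by the tool step_arm, never from a script. Its arguments are lists of equal length, an entry for each row: "jaw": the finger opening in m, from 0 to 0.0854; "slide": the shift along the tool's x, y, z in m, a list of three; "rotation": the turn, a rotation vector about the tool's x, y, z in degrees, a list of three. In form: {"jaw": [jaw, ...], "slide": [[dx, dy, dz], ...], "rotation": [[rx, ry, rz], ...]}. A call has 1 to 10 rows; each row shifts and turns the commanded pose from where the row before left it, along the tool's axes as they then stand; what a row does not reach is not made up. A row lasts 1/12 s, in which the tool goes at most 41.7 mm and 7.16 degrees, less where a joint would pass 70% of its speed; a pose out of reach is approached as far as the arm can. A call is refused whole if a number of a shift passes 0.0417 or a number of a turn 7.16, either way. A call with a gripper value outside its range is refused whole. The fingers move at their own pace and stop on an object; the grip force is fixed at half the most. Time passes only in rows, so rows that do not move let the fingers close. It gives the time, the measured TCP pose, the force, the opening and the grip force at its end, in the units of the state.
- get_state(): the state, without advancing time (a new reading comes with each control period).
- get_image(name): name is "side" or "top"; returns a dict with "image" (480x640x3 uint8, red, green, blue), "vertical_fov" (degrees; the focal length in pixels is half the picture's height over the tangent of half this angle, whatever the lens; pixels are square), "cx", "cy" (the principal point, pixels), "world_from_camera" (4x4, takes a point from camera to world coordinates). Camera axes: x right, y up, looking along -z (the intrinsics and any distortion apply to the point x, -y, -z); pixel columns grow to the right and rows downward; lengths in m; the calibration is good to about 2 mm. A picture is of the moment at which its call begins. There is no depth.
- finish_job(): hands the job in; it is judged then, once.
The state is a dict: "time": time; "joint_pos": joint angles; "dq": joint speeds; "tau": joint torques, N m; "eef_pos": TCP position; "tool_rot": TCP orientation; "ft_force": force on the tool from outside, world axes, zero at the start; "ft_torque": the same for the moment, N m; "grip_width": finger opening in m; "gripper_force": force on a finger pad.
Only numpy, scipy, OpenCV 4.12 (cv2) and the standard library are available. Lean on these libraries where they do the work, as an engineer would, in place of code of your own. Each camera call takes 0.05 s, during which the arm holds its last target. There are 200 camera calls.

TASK

Lift the clear cover of the filter-cell module by its bar, gently and without letting it slam, until it rests on its stop fully open. Then grip the knurled collar on the cell and turn it clockwise (seen from above) until its hidden keyways drop over the pins, push it all the way home onto the seat against the spring, and finish while still holding it pushed home, with the cover left open. Leave the beaker, the marker and the syringe filter where they are.

Things in the scene. Friction and masses are not known exactly. Their poses are not given: they have to be found in the camera images.
- module: Filter-cell module, fixed: grey deck with a white block along its back. Origin on the worktop under the collar's axis; x from its front to its back, z up. Deck x -55 to 110 mm, y -75 to 75, top at z 30. White block x 70 to 110, full width, top at z 100. Two 10 mm thick cover posts on the deck at x -40, y +-58, up to z 100. Place varies, yaw -0.3 to 0.15 rad.
- seat (a point): Centre of the steel seat disc (60 mm across) on the deck, 34 mm above the worktop, on the collar's axis; axes as the module's. A fixed spigot, 24 mm across, rises 34 mm from it inside the collar, with three 5 mm wide pins at 120 degrees, hidden by the collar; their direction varies and cannot be read from the module.
- collar: Loose aluminium cap with knurled side, 48 mm across, 44 high, 0.08 to 0.17 kg, upright on the cell. Origin: centre of its underside, z up. Three hidden keyways, 9 mm wide, inside (about +-0.1 rad of play on the pins). At first it rests on the pins, underside 10 mm above the seat; the keyways meet the pins after a clockwise turn of 0.5 to 1.3 rad, and it can go down.
- collar_top (a point): Centre of the collar's flat top, 44 mm above its underside: 88 mm above the worktop at the start, 78 mm when home. On the way down, with its underside 5 mm above the seat, the collar meets a spring plate: 5 N at first, 9 N at the seat; let go, it rises again by 5 mm.
- cover (a joint): Angle of the clear cover's hinge (rad): 0 closed (level over the collar), 1.75 fully open on its stop, leaning back past upright. The hinge is stiff enough that the cover about stays where it is left; about 1 to 2 N at the bar moves it.
- cover_hinge (a point): Middle of the cover's hinge line, fixed on the module at x = 78, z = 104 mm of the module; the hinge runs along the module's y axis. Axes as the module's. Overhead, a wall shelf hangs over the back left of the worktop: its front edge at x = 0.69 m, its right end at y = 0.165 m, its underside 0.68 m above the worktop; mind it with the wrist when the cover is up.
- cover_bar (a point): Middle of the cover's steel lifting bar: 8 mm thick, 76 mm long, along the module's y, in the cover's plane on two end rods, 163 mm from the hinge, 40 mm from the cover's front edge, 104 mm above the worktop when closed. Pinch it from above; it turns between the fingers as the cover rises. The cover is 130 mm wide, its rim 9 mm thick.
- beaker: Glass beaker, 72 mm across and 91 mm high, loose, to the left of the module; leave it alone. Origin: centre of its underside.
- marker: Black and white marker pen, 135 mm long, loose, lying to the left of the module; leave it alone. Origin: centre of its underside.
- syringe_filter: White syringe filter, 27 mm across, 24 mm high, loose, in front of the module; leave it alone. Origin: centre of its underside.
Things that resemble listed ones, but are neither listed nor needed, are in the scene too. Several things have the shape of the collar; the one meant has the colours described above.

How it is judged:
By the outcome, as a careful person would: the job done as asked, in the order asked, and still so for the second after the job is handed in, while the arm keeps its last pose, push and grip.
It also fails if it takes over 51 s, if anything falls off the work surface, if the arm or the gripper's body presses on something with over 40 N, if the wrist force passes 120 N, or if a joint passes its speed limit or range.

## Working session

There is one attempt and no reset: what is moved stays moved. The work goes in short steps, Python scripts to look and compute and a tool call to move; the robot and the scene stay as the last step left them, time stands still between calls to the robot, and variables do not carry over. Pictures are saved under pics/ and viewed, at most 10 in all, crops included, and the job is handed in when it is done.

Besides the shell and the picture viewer there is one more tool, called after ">>>" by a JSON object that holds its "api" and its "payload", one argument or row to a line. step_arm: Moves the arm, as the interface text tells. Its arguments: {"type":"object","properties":{"jaw":{"type":"array"},"slide":{"type":"array"},"rotation":{"type":"array"}},"required":["jaw","slide","rotation"]}

```bash
ls; mkdir -p pics; python3 - <<'E'
from workcell import *
import cv2
s=get_state();print(s)
for n in("side","top"):
    d=get_image(n);cv2.imwrite(f"pics/{n}0.png",d["image"][:,:,::-1])
    print(n,{k:v for k,v in d.items() if k!="image"})
E
```

```text
pics
{'time': 0.0, 'joint_pos': array([-1.19003317e+00,  2.41417713e-01,  3.72054355e-03,  1.33517380e+00,
       -1.21866929e-05,  1.57080725e+00]), 'dq': array([ 0.00113722,  0.00187411,  0.00019803,  0.00069134,  0.00126249,
       -0.00031142]), 'tau': array([ 1.20371278e-03, -3.72320688e+01,  2.52407080e+01,  1.69333880e-02,
        2.11521324e-04, -3.35747728e-06]), 'eef_pos': array([ 0.18558793, -0.46363414,  0.24140914]), 'tool_rot': array([ 9.81932604e-01,  1.89228132e-01, -2.02285012e-04, -1.01742578e-03]), 'ft_force': array([ 0.21357304, -0.38592715,  0.09755949]), 'ft_torque': array([-0.01521011, -0.08327256, -0.00541421]), 'gripper_force': 0.0, 'grip_width': 0.08545218501219484}
side {'vertical_fov': 57.24239675360073, 'cx': 323.0267981760524, 'cy': 241.4230173685855, 'world_from_camera': array([[-0.9923915 ,  0.07533559, -0.0973841 ,  0.40160785],
       [-0.12096033, -0.44898285,  0.8853152 ,  0.8772235 ],
       [ 0.02297195,  0.89035889,  0.45467938,  0.46511197],
       [ 0.        ,  0.        ,  0.        ,  1.        ]])}
top {'vertical_fov': 55.392838545659046, 'cx': 321.97844231072906, 'cy': 248.56668830076646, 'world_from_camera': array([[-0.02659781,  0.98551972, -0.16746173,  0.36047914],
       [-0.99964449, -0.02653337,  0.00262271,  0.15372196],
       [-0.00185859,  0.16747195,  0.98587509,  0.92890259],
       [ 0.        ,  0.        ,  0.        ,  1.        ]])}
```

View pics/top0.png

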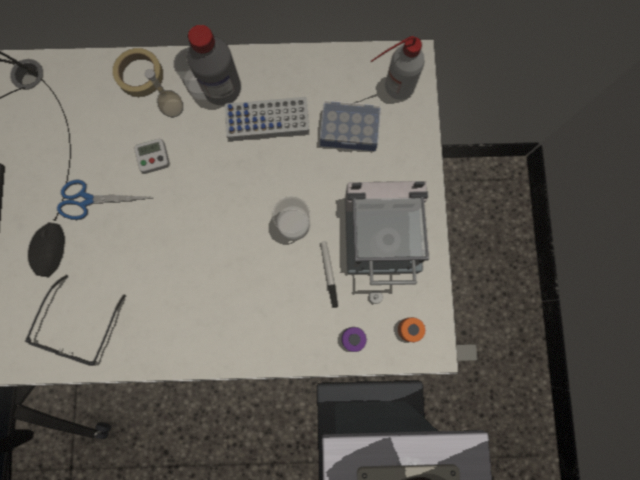

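View pics/side0.png

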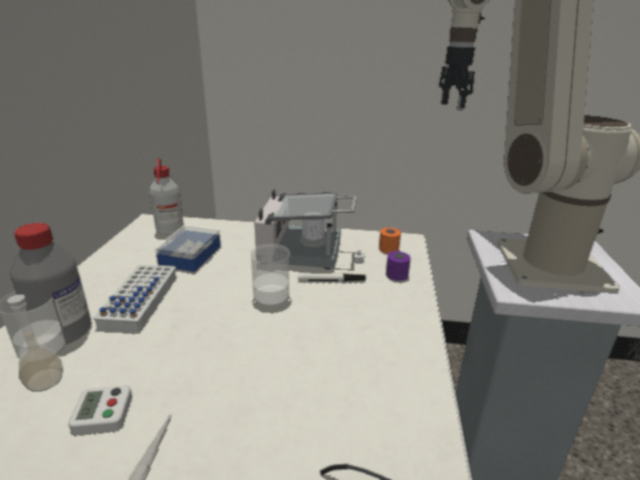

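Candidates for the collar are the aluminium cap under the clear cover (top ≈388,238), the purple cap (354,340) and the orange cap (412,330). The aluminium one on the cell fits the description. I'll confirm it in an enlarged crop.

```bash
python3 - <<'E'
import cv2
a=cv2.imread("pics/top0.png")[165:315,325:450];b=cv2.imread("pics/side0.png")[180:280,245:370]
cv2.imwrite("pics/ct.png",cv2.resize(a[:, :],None,fx=4,fy=4,interpolation=cv2.INTER_CUBIC))
cv2.imwrite("pics/cs.png",cv2.resize(b,None,fx=6,fy=6,interpolation=cv2.INTER_CUBIC))
E
```

```text
(no output)
```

View pics/ct.png

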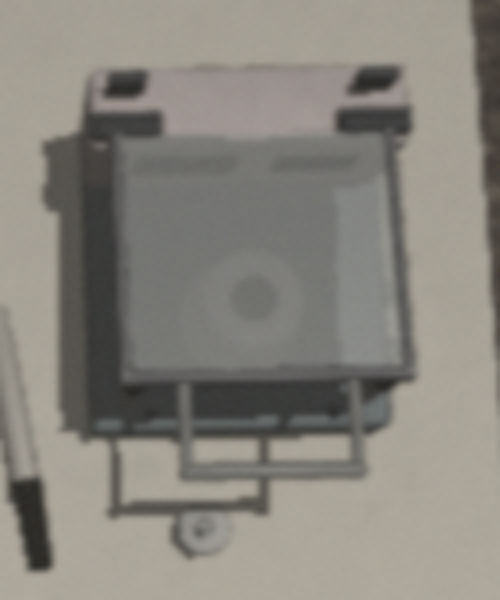

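View pics/cs.png

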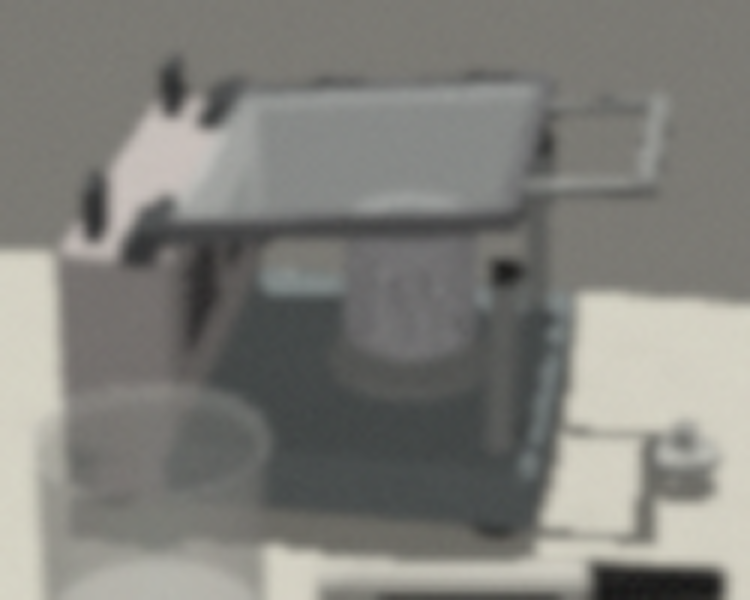

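The crops show the aluminium cap under the cover, with its top centre at about (388,239.5). The bar runs from (371,283) to (416,282) in top, and its ends are at about (353,211) and (355,196) in side. I'll fit the module pose from these.

```bash
cat > h.py <<'E'
from workcell import *
import numpy as np, cv2
from scipy.optimize import least_squares
from scipy.spatial.transform import Rotation as R
CAM={}
def cam(n,d=None):
    d=d or get_image(n); CAM[n]=d; return d
def proj(d,P):
    T=np.linalg.inv(d["world_from_camera"]);p=(T[:3,:3]@np.atleast_2d(P).T).T+T[:3,3]
    f=240/np.tan(np.radians(d["vertical_fov"])/2)
    return np.c_[d["cx"]-f*p[:,0]/p[:,2],d["cy"]+f*p[:,1]/p[:,2]]
def mod(q,L):
    c,s=np.cos(q[2]),np.sin(q[2]);L=np.atleast_2d(L)
    return np.c_[q[0]+c*L[:,0]-s*L[:,1],q[1]+s*L[:,0]+c*L[:,1],L[:,2]]
E
python3 - <<'E'
from h import *
t=cam("top");s=cam("side");print(t.keys())
LT=np.array([[-85,38,104],[-85,-38,104],[0,0,88],[110,75,100],[110,-75,100]])/1e3
PT=np.array([[183,472],[363,469],[253,298],[90,68],[405,66]])/4+[325,165]
LS=np.array([[-85,38,104],[-85,-38,104],[0,0,88]])/1e3
PS=np.array([[652,187],[661,97],[410,205]])/6+[245,180]
f=lambda q:np.r_[proj(t,mod(q,LT))-PT,proj(s,mod(q,LS))-PS].ravel()
r=least_squares(f,[.4,0.05,0],loss="soft_l1");print(r.x,f(r.x).reshape(-1,2).round(1))
for w in range(2):
    g=(lambda q:(proj(t,mod(q,LT))-PT).ravel()) if w==0 else (lambda q:(proj(s,mod(q,LS))-PS).ravel())
    print(least_squares(g,r.x).x)
print(mod(r.x,LT))
E
```

```text
dict_keys(['image', 'vertical_fov', 'cx', 'cy', 'world_from_camera'])
[0.51742148 0.02472431 0.00743988] [[ 1.8  1.6]
 [-1.2  0.9]
 [ 1.2 -0.2]
 [-0.3  0.2]
 [ 0.4 -1.9]
 [-0.9  7.1]
 [-0.6  8. ]
 [ 0.1  1.1]]
[ 5.17745901e-01  2.54840866e-02 -2.24636002e-04]
[0.51862755 0.00095525 0.10136995]
[[ 0.43214112  0.06209088  0.104     ]
 [ 0.43270655 -0.01390702  0.104     ]
 [ 0.51742148  0.02472431  0.088     ]
 [ 0.62686045  0.10054061  0.1       ]
 [ 0.62797642 -0.04945523  0.1       ]]
```

```bash
cat >> h.py <<'E'
def bar(th,y=0,r=.163): return np.array([.078-r*np.cos(th),y,.104+r*np.sin(th)])
E
python3 - <<'E'
from h import *
t=cam("top");s=cam("side")
LT=np.array([[0,0,88],[110,75,100],[110,-75,100],[-55,75,30]])/1e3
PT=np.array([[253,298],[90,68],[405,66],[83,434]])/4+[325,165]
LS=np.array([[0,0,88],[-40,58,100],[-55,75,30]])/1e3
PS=np.array([[410,205],[505,262],[542,525]])/6+[245,180]
BT=np.array([[183,472],[363,469]])/4+[325,165];BS=np.array([[652,187],[661,97]])/6+[245,180]
def f(q):
    B=mod(q,[bar(q[3],.040),bar(q[3],-.040)])
    return np.r_[proj(t,mod(q,LT))-PT,proj(s,mod(q,LS))-PS,proj(t,B)-BT,proj(s,B)-BS].ravel()
r=least_squares(f,[.5,0.02,0,.1],loss="soft_l1");print(r.x,f(r.x).reshape(-1,2).round(1))
print(mod(r.x,[bar(r.x[3])]), mod(r.x,LT))
print(proj(s,mod(r.x,np.array([[78,65,104]])/1e3)))
E
```

```text
[ 0.51630252  0.0272822  -0.01103909  0.1173935 ] [[-0.1  0.5]
 [-0.5  0.1]
 [ 0.2 -0.7]
 [ 1.4 -0.1]
 [ 0.4  1.6]
 [ 0.2 -0.3]
 [-0.6 -8.7]
 [-0.6  0.3]
 [-0.2  0.4]
 [-1.  -0.4]
 [ 0.2  0.2]]
[[0.43242951 0.02820812 0.12309122]] [[ 0.51630252  0.0272822   0.088     ]
 [ 0.62712373  0.10106335  0.1       ]
 [ 0.6254679  -0.04892751  0.1       ]
 [ 0.46213379  0.10288477  0.03      ]]
[[270.38316144 218.46723867]]
```

Residuals are at pixel level, apart from one corner I misread. The cover stands ajar by about 0.12 rad, and the bar is at about (0.432, 0.028, 0.123) with yaw about -0.01. I'm moving now, in an arc about the base to above the bar.

>>> {"api": "step_arm", "payload": {
  "jaw": [0.05, 0.05, 0.05, 0.05, 0.05, 0.05, 0.05, 0.05, 0.05, 0.05],
  "slide": [
    [0.039, -0.004, 0],
    [0.039, -0.004, 0],
    [0.039, -0.004, 0],
    [0.039, -0.004, 0],
    [0.039, -0.004, 0],
    [0.039, -0.004, 0],
    [0.039, -0.004, 0],
    [0.039, -0.004, 0],
    [0.039, -0.004, 0],
    [0.039, -0.004, 0]
  ],
  "rotation": [
    [0, 0, -4.5],
    [0, 0, -4.5],
    [0, 0, -4.5],
    [0, 0, -4.5],
    [0, 0, -4.5],
    [0, 0, -4.5],
    [0, 0, -4.5],
    [0, 0, -4.5],
    [0, 0, -4.5],
    [0, 0, -4.5]
  ]
}}

```text
time: 1.13
eef_pos: [0.443, -0.1789, 0.2422]
tool_rot: [0.834, 0.552, 0.0, 0.0]
ft_force: [0.3, -0.1, 0.3]
grip_width: 0.0501
gripper_force: 0.0
```

>>> {"api": "step_arm", "payload": {
  "jaw": [0.05, 0.05, 0.05, 0.05, 0.05, 0.05],
  "slide": [
    [0.036, -0.004, 0],
    [0.036, -0.004, 0],
    [0.036, -0.004, 0],
    [0.036, -0.004, 0],
    [0.036, -0.004, 0],
    [0, 0, 0]
  ],
  "rotation": [
    [0, 0, -4.5],
    [0, 0, -4.5],
    [0, 0, -4.5],
    [0, 0, -4.5],
    [0, 0, -4.5],
    [0, 0, 0]
  ]
}}

```text
time: 1.63
eef_pos: [0.4662, 0.0032, 0.2423]
tool_rot: [0.708, 0.706, 0.001, -0.001]
ft_force: [0.1, -0.6, -0.6]
grip_width: 0.0497
gripper_force: 0.0
```

```bash
cat >> h.py <<'E'
def rel(p):  # world target -> slide in tool axes
    s=get_state();Q=R.from_quat(s["tool_rot"]);return Q.inv().apply(np.array(p)-s["eef_pos"])
def show():
    s=get_state();Q=R.from_quat(s["tool_rot"]).as_matrix();print("t",s["time"].__round__(2),"p",s["eef_pos"].round(4),"F",s["ft_force"].round(1),"w",round(s["grip_width"],4),"gf",round(s["gripper_force"],1));print("x,y,z axes",Q.T.round(3).tolist(),"q",s["joint_pos"].round(2))
E
python3 -c "
from h import *
show();print(rel([.4324,.0282,.115]))
import workcell;print([n for n in dir(workcell) if n[0]!='_']);print(getattr(workcell,'tip_reach',None))"
```

```text
t 1.63 p [0.4662 0.0032 0.2423] F [ 0.1 -0.6 -0.6] w 0.0497 gf 0.0
x,y,z axes [[0.002, 1.0, 0.003], [1.0, -0.002, -0.0], [-0.0, 0.003, -1.0]] q [ 0.01  0.17 -0.08  1.32  0.    1.58]
[ 0.02457733 -0.0338099   0.12736494]
['IKError', 'finish_job', 'get_image', 'get_state', 'tip_reach']
0.011
```

Tool axes: x → +y, y → +x, z → down.

>>> {"api": "step_arm", "payload": {
  "jaw": [0.03, 0.03, 0.03, 0.03, 0.03],
  "slide": [
    [0.012, -0.017, 0.0],
    [0.0125, -0.017, 0.0],
    [0, 0, 0.03],
    [0, 0, 0.03],
    [0, 0, 0]
  ],
  "rotation": [
    [0, 0, 0],
    [0, 0, 0],
    [0, 0, 0],
    [0, 0, 0],
    [0, 0, 0]
  ]
}}

```text
time: 2.05
eef_pos: [0.4286, 0.0225, 0.1778]
tool_rot: [0.711, 0.703, -0.004, -0.003]
ft_force: [-1.3, -0.1, -0.1]
grip_width: 0.0301
gripper_force: 0.0
```

```bash
python3 - <<'E'
from h import *
show()
t=cam("top")["image"][165:315,300:460];b=cam("side")["image"][140:290,230:390]
i=np.hstack([cv2.resize(x[:,:,::-1],None,fx=2.5*1.0,fy=2.5,interpolation=cv2.INTER_CUBIC) for x in(t,b)])
print(i.shape);cv2.imwrite("pics/a.png",i)
E
```

```text
t 2.05 p [0.4286 0.0225 0.1778] F [-1.3 -0.1 -0.1] w 0.0301 gf 0.0
x,y,z axes [[0.012, 1.0, -0.001], [1.0, -0.012, -0.009], [-0.009, -0.001, -1.0]] q [ 0.05  0.15 -0.28  1.15 -0.    1.64]
(375, 800, 3)
```

View pics/a.png

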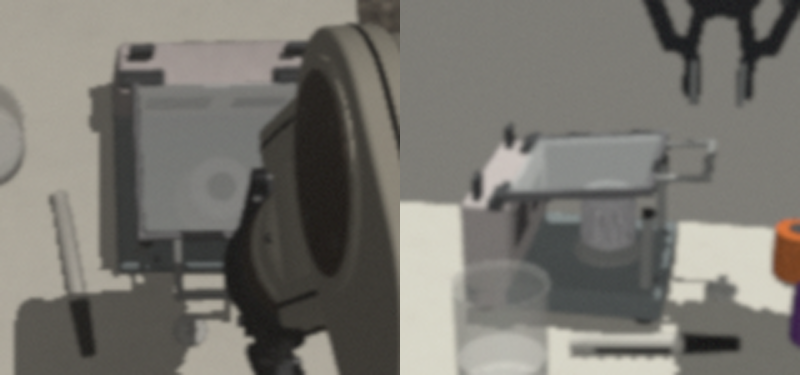

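The side view shows the fingertips' mid at about (357,181) and the bar at about (355,205). That agrees with the fit, because the tool is lagging 4 mm behind. I'll descend and pinch.

>>> {"api": "step_arm", "payload": {
  "jaw": [0.03, 0.03, 0.03, 0.03, 0.03],
  "slide": [
    [0, 0, 0],
    [0.002, 0.001, 0.03],
    [0, 0, 0.025],
    [0, 0, 0.01],
    [0, 0, 0]
  ],
  "rotation": [
    [0, 0, 0],
    [0, 0, 0],
    [0, 0, 0],
    [0, 0, 0],
    [0, 0, 0]
  ]
}}

```text
time: 2.57
eef_pos: [0.4334, 0.0244, 0.1166]
tool_rot: [0.712, 0.703, -0.001, -0.001]
ft_force: [0.1, 0.3, -0.0]
grip_width: 0.0299
gripper_force: 0.0
```

```bash
python3 - <<'E'
from h import *
show();print(rel([.4324,.0282,.115]))
E
```

```text
t 2.57 p [0.4334 0.0244 0.1166] F [ 0.1  0.3 -0. ] w 0.0299 gf 0.0
x,y,z axes [[0.013, 1.0, -0.0], [1.0, -0.013, -0.002], [-0.002, -0.0, -1.0]] q [ 0.06  0.22 -0.38  0.98 -0.    1.64]
[ 0.00382962 -0.00105279  0.00162892]
```

>>> {"api": "step_arm", "payload": {
  "jaw": [0.02, 0.012, 0, 0, 0, 0],
  "slide": [
    [0.003, -0.001, 0.001],
    [0, 0, 0],
    [0, 0, 0],
    [0, 0, 0],
    [0, 0, 0],
    [0, 0, 0]
  ],
  "rotation": [
    [0, 0, 0],
    [0, 0, 0],
    [0, 0, 0],
    [0, 0, 0],
    [0, 0, 0],
    [0, 0, 0]
  ]
}}

```text
time: 3.07
eef_pos: [0.4333, 0.0279, 0.117]
tool_rot: [0.711, 0.703, 0.001, 0.0]
ft_force: [-0.3, 0.8, 1.7]
grip_width: 0.0057
gripper_force: 58.5
```

The pinch holds. Next I'll lift along the hinge arc, at 0.025 rad per row.

>>> {"api": "step_arm", "payload": {
  "jaw": [0, 0, 0, 0, 0, 0, 0, 0, 0, 0],
  "slide": [
    [0, 0.0006, -0.004],
    [0, 0.0007, -0.004],
    [0, 0.0008, -0.004],
    [0, 0.0009, -0.004],
    [0, 0.001, -0.004],
    [0, 0.0011, -0.0039],
    [0, 0.0012, -0.0039],
    [0, 0.0013, -0.0039],
    [0, 0.0014, -0.0038],
    [0, 0.0015, -0.0038]
  ],
  "rotation": [
    [0, 0, 0],
    [0, 0, 0],
    [0, 0, 0],
    [0, 0, 0],
    [0, 0, 0],
    [0, 0, 0],
    [0, 0, 0],
    [0, 0, 0],
    [0, 0, 0],
    [0, 0, 0]
  ]
}}

```text
time: 3.9
eef_pos: [0.442, 0.0278, 0.1557]
tool_rot: [0.711, 0.703, -0.001, -0.001]
ft_force: [-5.1, 2.8, -1.0]
grip_width: 0.0057
gripper_force: 58.5
```

```bash
python3 - <<'E'
from h import *
show()
b=cam("side")["image"][90:290,230:400]
cv2.imwrite("pics/b.png",cv2.resize(b[:,:,::-1],None,fx=3,fy=3,interpolation=cv2.INTER_CUBIC))
E
```

```text
t 3.9 p [0.442  0.0278 0.1557] F [-5.1  2.8 -1. ] w 0.0057 gf 58.5
x,y,z axes [[0.012, 1.0, 0.0], [1.0, -0.012, -0.003], [-0.003, 0.0, -1.0]] q [ 0.06  0.19 -0.29  1.09  0.    1.64]
```

View pics/b.png

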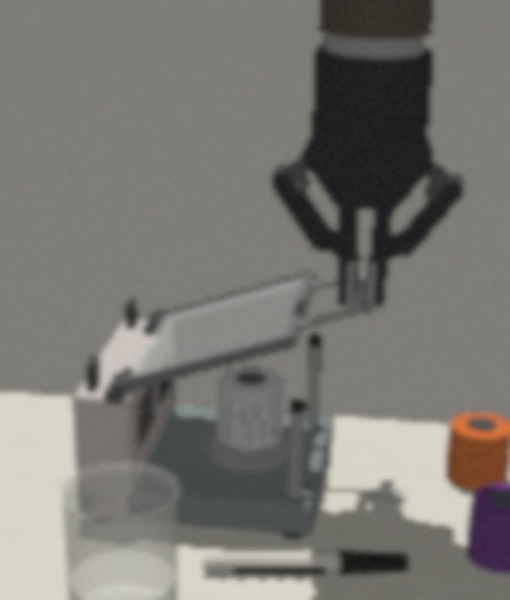

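The bar is between the pads at about (352,183), and the cover is rising with them. Continuing.

>>> {"api": "step_arm", "payload": {
  "jaw": [0, 0, 0, 0, 0, 0, 0, 0, 0, 0],
  "slide": [
    [0, 0.0014, -0.0045],
    [0, 0.0016, -0.0045],
    [0, 0.0018, -0.0044],
    [0, 0.0022, -0.0043],
    [0, 0.0024, -0.0043],
    [0, 0.0025, -0.0042],
    [0, 0.0026, -0.0041],
    [0, 0.0028, -0.004],
    [0, 0.0029, -0.004],
    [0, 0.003, -0.0039]
  ],
  "rotation": [
    [0, 0, 0],
    [0, 0, 0],
    [0, 0, 0],
    [0, 0, 0],
    [0, 0, 0],
    [0, 0, 0],
    [0, 0, 0],
    [0, 0, 0],
    [0, 0, 0],
    [0, 0, 0]
  ]
}}

```text
time: 4.78
eef_pos: [0.4643, 0.0276, 0.1983]
tool_rot: [0.711, 0.703, -0.001, -0.002]
ft_force: [-10.1, 4.1, 4.2]
grip_width: 0.0055
gripper_force: 58.7
```

```bash
cat >> h.py <<'E'
def plan(th1,n=10,hx=.5943,hz=.104,dg=.008):
    s=get_state();p=s["eef_pos"];x=hx-p[0];z=p[2]+dg-hz
    th=np.arctan2(z,x);r=np.hypot(x,z);print("theta",th.round(3),"r",r.round(4))
    a=np.linspace(th,th1,n+1);print(np.c_[np.diff(-r*np.cos(a)),-np.diff(r*np.sin(a))].round(4).tolist())
E
python3 - <<'E'
from h import *
show();plan(.97)
E
```

```text
t 4.78 p [0.4643 0.0276 0.1983] F [-10.1   4.1   4.2] w 0.0055 gf 58.7
x,y,z axes [[0.012, 1.0, 0.001], [1.0, -0.012, -0.005], [-0.005, 0.001, -1.0]] q [ 0.06  0.2  -0.16  1.21  0.    1.64]
theta 0.667 r 0.1654
[[0.0032, -0.0039], [0.0033, -0.0038], [0.0034, -0.0037], [0.0035, -0.0036], [0.0036, -0.0035], [0.0037, -0.0034], [0.0038, -0.0033], [0.0039, -0.0031], [0.004, -0.003], [0.0041, -0.0029]]
```

>>> {"api": "step_arm", "payload": {
  "jaw": [0, 0, 0, 0, 0, 0, 0, 0, 0, 0],
  "slide": [
    [0.0003, 0.0028, -0.0041],
    [0.0003, 0.0029, -0.004],
    [0.0002, 0.003, -0.0039],
    [0, 0.0033, -0.0037],
    [0, 0.0036, -0.0035],
    [0, 0.0037, -0.0034],
    [0, 0.0038, -0.0033],
    [0, 0.0039, -0.0031],
    [0, 0.004, -0.003],
    [0, 0.0041, -0.0029]
  ],
  "rotation": [
    [0, 0, 0],
    [0, 0, 0],
    [0, 0, 0],
    [0, 0, 0],
    [0, 0, 0],
    [0, 0, 0],
    [0, 0, 0],
    [0, 0, 0],
    [0, 0, 0],
    [0, 0, 0]
  ]
}}

```text
time: 5.62
eef_pos: [0.5001, 0.0274, 0.2346]
tool_rot: [0.711, 0.703, -0.001, -0.001]
ft_force: [-9.9, 2.5, 10.7]
grip_width: 0.0051
gripper_force: 58.9
```

```bash
python3 - <<'E'
from h import *
show();plan(1.27)
E
```

```text
t 5.62 p [0.5001 0.0274 0.2346] F [-9.9  2.5 10.7] w 0.0051 gf 58.9
x,y,z axes [[0.012, 1.0, -0.001], [1.0, -0.012, -0.002], [-0.002, -0.0, -1.0]] q [ 0.05  0.25 -0.01  1.32 -0.    1.64]
theta 0.974 r 0.1676
[[0.0041, -0.0027], [0.0042, -0.0026], [0.0043, -0.0025], [0.0044, -0.0023], [0.0044, -0.0022], [0.0045, -0.0021], [0.0046, -0.002], [0.0046, -0.0018], [0.0047, -0.0017], [0.0047, -0.0015]]
```

```bash
python3 - <<'E'
from h import *
P=np.array([[.4333,.117],[.442,.1557],[.4643,.1983],[.5001,.2346]])
f=lambda q:np.hypot(P[:,0]-q[0],P[:,1]-q[1])-.163
r=least_squares(f,[.594,.1]);print(r.x,r.fun)
f=lambda q:np.hypot(P[:,0]-q[0],P[:,1]-q[1])-q[2]
r=least_squares(f,[.594,.1,.163]);print(r.x,r.fun)
s=cam("side");b=s["image"][60:230,230:390];print(proj(s,get_state()["eef_pos"]+[0,0,.008]))
cv2.imwrite("pics/c.png",cv2.resize(b[:,:,::-1],None,fx=3.5,fy=3.5,interpolation=cv2.INTER_CUBIC))
E
```

```text
[0.59587213 0.10245124] [ 0.00022183 -0.00017474 -0.00021729  0.00020416]
[0.60054326 0.09978148 0.16812394] [ 3.34986208e-06 -8.36647018e-06  7.33086775e-06 -2.31425962e-06]
[[322.37076693 143.65675326]]
```

View pics/c.png

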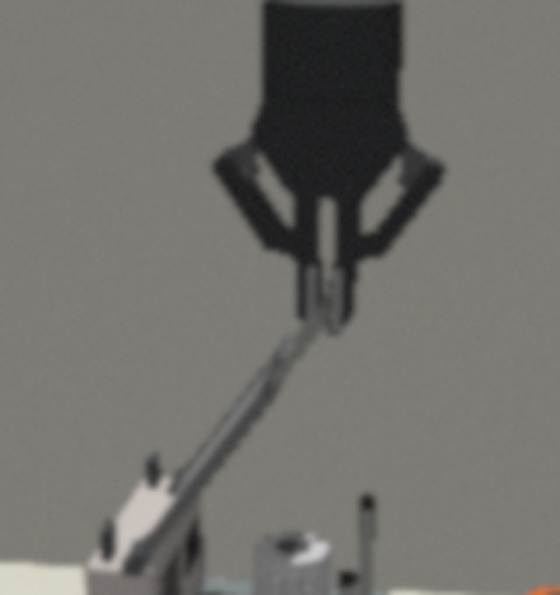

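The fit to the measured arc is clean: hinge at x 0.596 and bar at TCP height. The picture shows the bar between the fingertips at about (322,150), with the cover following.

```bash
python3 - <<'E'
from h import *
plan(1.243,10,.5959,.1025,0)
E
```

```text
theta 0.953 r 0.1632
[[0.0039, -0.0027], [0.004, -0.0026], [0.004, -0.0025], [0.0041, -0.0023], [0.0042, -0.0022], [0.0042, -0.0021], [0.0043, -0.002], [0.0044, -0.0018], [0.0044, -0.0017], [0.0045, -0.0016]]
```

>>> {"api": "step_arm", "payload": {
  "jaw": [0, 0, 0, 0, 0, 0, 0, 0, 0, 0],
  "slide": [
    [0, 0.0037, -0.003],
    [0, 0.0038, -0.0029],
    [0, 0.0038, -0.0028],
    [0, 0.0039, -0.0026],
    [0, 0.0042, -0.0022],
    [0, 0.0042, -0.0021],
    [0, 0.0043, -0.002],
    [0, 0.0044, -0.0018],
    [0, 0.0044, -0.0017],
    [0, 0.0045, -0.0016]
  ],
  "rotation": [
    [0, 0, 0],
    [0, 0, 0],
    [0, 0, 0],
    [0, 0, 0],
    [0, 0, 0],
    [0, 0, 0],
    [0, 0, 0],
    [0, 0, 0],
    [0, 0, 0],
    [0, 0, 0]
  ]
}}

```text
time: 6.5
eef_pos: [0.5437, 0.0271, 0.2581]
tool_rot: [0.711, 0.703, 0.001, 0.001]
ft_force: [-4.4, 2.6, 6.2]
grip_width: 0.0054
gripper_force: 58.7
```

```bash
python3 - <<'E'
from h import *
show();plan(1.52,10,.5959,.1025,0)
E
```

```text
t 6.5 p [0.5437 0.0271 0.2581] F [-4.4  2.6  6.2] w 0.0054 gf 58.7
x,y,z axes [[0.012, 1.0, -0.0], [1.0, -0.012, 0.004], [0.004, -0.0, -1.0]] q [ 0.05  0.32  0.15  1.4  -0.    1.63]
theta 1.247 r 0.1642
[[0.0043, -0.0014], [0.0043, -0.0013], [0.0043, -0.0011], [0.0044, -0.001], [0.0044, -0.0009], [0.0044, -0.0008], [0.0044, -0.0007], [0.0045, -0.0005], [0.0045, -0.0004], [0.0045, -0.0003]]
```

>>> {"api": "step_arm", "payload": {
  "jaw": [0, 0, 0, 0, 0, 0, 0, 0, 0, 0],
  "slide": [
    [0, 0.0043, -0.0015],
    [0, 0.0043, -0.0014],
    [0, 0.0043, -0.0013],
    [0, 0.0044, -0.0011],
    [0, 0.0044, -0.0009],
    [0, 0.0044, -0.0008],
    [0, 0.0044, -0.0007],
    [0, 0.0045, -0.0005],
    [0, 0.0045, -0.0004],
    [0, 0.0045, -0.0003]
  ],
  "rotation": [
    [0, 0, 0],
    [0, 0, 0],
    [0, 0, 0],
    [0, 0, 0],
    [0, 0, 0],
    [0, 0, 0],
    [0, 0, 0],
    [0, 0, 0],
    [0, 0, 0],
    [0, 0, 0]
  ]
}}

```text
time: 7.33
eef_pos: [0.5884, 0.0268, 0.2663]
tool_rot: [0.711, 0.703, 0.002, 0.002]
ft_force: [-1.9, 2.8, 5.4]
grip_width: 0.0056
gripper_force: 61.0
```

```bash
python3 - <<'E'
from h import *
show();plan(1.70,10,.5959,.1025,0);s=cam("side")
b=s["image"][20:230,230:390]
cv2.imwrite("pics/d.png",cv2.resize(b[:,:,::-1],None,fx=2.8,fy=2.8,interpolation=cv2.INTER_CUBIC))
E
```

```text
t 7.33 p [0.5884 0.0268 0.2663] F [-1.9  2.8  5.4] w 0.0056 gf 61.0
x,y,z axes [[0.012, 1.0, 0.0], [1.0, -0.012, 0.004], [0.004, 0.0, -1.0]] q [ 0.05  0.41  0.31  1.46 -0.    1.63]
theta 1.525 r 0.164
[[0.0029, -0.0001], [0.0029, -0.0001], [0.0029, -0.0], [0.0029, 0.0], [0.0029, 0.0001], [0.0029, 0.0001], [0.0029, 0.0002], [0.0029, 0.0002], [0.0029, 0.0003], [0.0029, 0.0003]]
```

View pics/d.png

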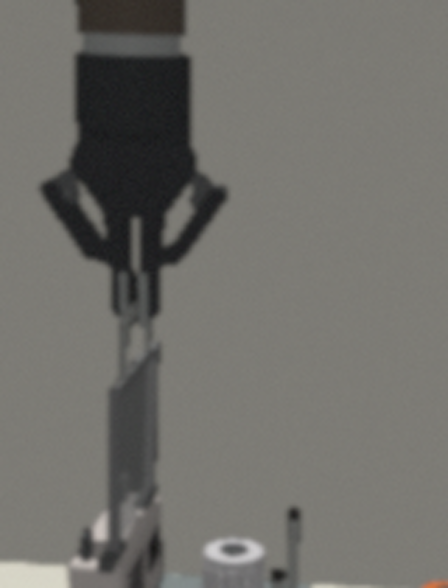

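The cover is nearly upright, with the bar at about (278,129). I'll continue slowly toward the stop.

>>> {"api": "step_arm", "payload": {
  "jaw": [0, 0, 0, 0, 0, 0, 0, 0, 0, 0],
  "slide": [
    [0, 0.0029, -0.0003],
    [0, 0.0029, -0.0002],
    [0, 0.0029, 0],
    [0, 0.0029, 0],
    [0, 0.0029, 0.0001],
    [0, 0.0029, 0.0001],
    [0, 0.0029, 0.0002],
    [0, 0.0029, 0.0002],
    [0, 0.0025, 0.0003],
    [0, 0.0025, 0.0003]
  ],
  "rotation": [
    [0, 0, 0],
    [0, 0, 0],
    [0, 0, 0],
    [0, 0, 0],
    [0, 0, 0],
    [0, 0, 0],
    [0, 0, 0],
    [0, 0, 0],
    [0, 0, 0],
    [0, 0, 0]
  ]
}}

```text
time: 8.22
eef_pos: [0.6162, 0.0266, 0.2645]
tool_rot: [0.711, 0.703, 0.001, 0.001]
ft_force: [-1.4, 4.1, 5.1]
grip_width: 0.0058
gripper_force: 61.8
```

>>> {"api": "step_arm", "payload": {
  "jaw": [0, 0, 0, 0, 0],
  "slide": [
    [0, 0.002, 0.0003],
    [0, 0.002, 0.0003],
    [0, 0.002, 0.0003],
    [0, 0.0015, 0.0003],
    [0, 0, 0]
  ],
  "rotation": [
    [0, 0, 0],
    [0, 0, 0],
    [0, 0, 0],
    [0, 0, 0],
    [0, 0, 0]
  ]
}}

```text
time: 8.63
eef_pos: [0.6237, 0.0266, 0.2634]
tool_rot: [0.711, 0.703, 0.001, 0.001]
ft_force: [-0.1, 3.9, 5.4]
grip_width: 0.0052
gripper_force: 61.8
```

>>> {"api": "step_arm", "payload": {
  "jaw": [0, 0, 0, 0],
  "slide": [
    [0, 0.001, 0.0002],
    [0, 0.001, 0.0002],
    [0, 0.001, 0.0002],
    [0, 0, 0]
  ],
  "rotation": [
    [0, 0, 0],
    [0, 0, 0],
    [0, 0, 0],
    [0, 0, 0]
  ]
}}

```text
time: 8.97
eef_pos: [0.6245, 0.0266, 0.2632]
tool_rot: [0.711, 0.703, -0.0, -0.001]
ft_force: [-6.4, 4.6, 9.5]
grip_width: 0.0051
gripper_force: 62.3
```

The cover is on its stop: force is rising and motion has stalled. I'll release and back off upward.

>>> {"api": "step_arm", "payload": {
  "jaw": [0, 0.01, 0.02, 0.03, 0.03, 0.03, 0.03],
  "slide": [
    [0, 0.001, 0],
    [0, 0, 0],
    [0, 0, 0],
    [0, 0, 0],
    [0, 0, -0.01],
    [0, 0, -0.02],
    [0, 0, -0.02]
  ],
  "rotation": [
    [0, 0, 0],
    [0, 0, 0],
    [0, 0, 0],
    [0, 0, 0],
    [0, 0, 0],
    [0, 0, 0],
    [0, 0, 0]
  ]
}}

```text
time: 9.55
eef_pos: [0.6265, 0.0253, 0.3106]
tool_rot: [0.712, 0.703, -0.001, -0.0]
ft_force: [0.1, 0.0, 0.3]
grip_width: 0.0298
gripper_force: 0.0
```

```bash
python3 - <<'E'
from h import *
show();s=cam("side")
i=np.hstack([cv2.resize(x[:,:,::-1],(400,480),interpolation=cv2.INTER_CUBIC) for x in(s["image"][60:228,230:370],cam("top")["image"][165:309,320:440])])
cv2.imwrite("pics/e.png",i)
E
```

```text
t 9.55 p [0.6265 0.0253 0.3106] F [0.1 0.  0.3] w 0.0298 gf 0.0
x,y,z axes [[0.013, 1.0, -0.002], [1.0, -0.013, -0.003], [-0.003, -0.001, -1.0]] q [ 0.04  0.5   0.56  1.63 -0.    1.62]
```

View pics/e.png

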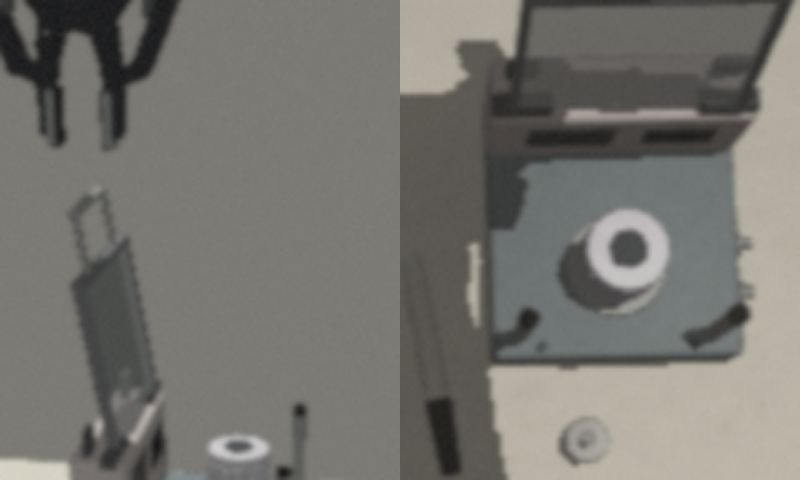

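The cover leans back, open and released. The collar top is at (388.3,239.8) in top and (313.7,217.2) in side.

```bash
python3 - <<'E'
from h import *
t=cam("top");s=cam("side")
f=lambda p:np.r_[proj(t,[*p[:2],p[2]])[0]-[388.2,239.6],proj(s,p)[0]-[313.5,217]]
r=least_squares(f,[.516,.025,.088]);print(r.x,r.fun)
g=lambda p:proj(t,[*p,.088])[0]-[388.2,239.6]
p=least_squares(g,[.516,.025]).x;print(p);print(rel([p[0],p[1],.20]))
E
```

```text
[0.51728194 0.02668862 0.08495234] [ 0.01206593  0.14615939 -0.16280205 -0.03397094]
[0.51699436 0.02715578]
[ 0.0002705  -0.11046718  0.11146931]
```

>>> {"api": "step_arm", "payload": {
  "jaw": [0.07, 0.07, 0.07, 0.07, 0.07, 0.07, 0.07],
  "slide": [
    [0, -0.037, 0],
    [0, -0.037, 0],
    [0, -0.036, 0],
    [0, 0, 0.04],
    [0, 0, 0.04],
    [0, 0, 0.03],
    [0, 0, 0]
  ],
  "rotation": [
    [0, 0, 0],
    [0, 0, 0],
    [0, 0, 0],
    [0, 0, 0],
    [0, 0, 0],
    [0, 0, 0],
    [0, 0, 0]
  ]
}}

```text
time: 10.33
eef_pos: [0.5107, 0.0269, 0.194]
tool_rot: [0.711, 0.703, -0.006, -0.005]
ft_force: [-1.3, 0.1, -1.6]
grip_width: 0.0698
gripper_force: 0.0
```

>>> {"api": "step_arm", "payload": {
  "jaw": [0.07, 0.07],
  "slide": [
    [0, 0, 0.03],
    [0, 0, 0]
  ],
  "rotation": [
    [0, 0, 0],
    [0, 0, 0]
  ]
}}

```text
time: 10.5
eef_pos: [0.5138, 0.0271, 0.1679]
tool_rot: [0.711, 0.703, -0.003, -0.003]
ft_force: [-1.8, 0.3, -1.0]
grip_width: 0.07
gripper_force: 0.0
```

```bash
python3 - <<'E'
from h import *
show();print(rel([.5172,.0268,.068]))
E
```

```text
t 10.5 p [0.5138 0.0271 0.1679] F [-1.8  0.3 -1. ] w 0.07 gf 0.0
x,y,z axes [[0.012, 1.0, -0.001], [1.0, -0.012, -0.008], [-0.008, -0.001, -1.0]] q [ 0.05  0.32 -0.09  1.17 -0.    1.64]
[-0.00020541  0.00416461  0.0998668 ]
```

>>> {"api": "step_arm", "payload": {
  "jaw": [0.07, 0.07, 0.07, 0.07],
  "slide": [
    [0, 0, 0.03],
    [0, 0, 0.03],
    [0, 0, 0],
    [0, 0, 0]
  ],
  "rotation": [
    [0, 0, 0],
    [0, 0, 0],
    [0, 0, 0],
    [0, 0, 0]
  ]
}}

```text
time: 10.83
eef_pos: [0.5159, 0.0274, 0.112]
tool_rot: [0.711, 0.703, -0.001, -0.001]
ft_force: [0.2, 0.6, -0.0]
grip_width: 0.0699
gripper_force: 0.0
```

```bash
python3 - <<'E'
from h import *
show();print(rel([.5175,.0268,.068]))
E
```

```text
t 10.83 p [0.5159 0.0274 0.112 ] F [ 0.2  0.6 -0. ] w 0.0699 gf 0.0
x,y,z axes [[0.012, 1.0, -0.0], [1.0, -0.012, -0.003], [-0.003, -0.0, -1.0]] q [ 0.05  0.37 -0.17  1.03 -0.    1.64]
[-0.00051983  0.00170601  0.04399095]
```

>>> {"api": "step_arm", "payload": {
  "jaw": [0.07, 0.07, 0.07, 0.07, 0.06, 0.054, 0.04, 0.04, 0.04, 0.04],
  "slide": [
    [-0.0005, 0.001, 0.02],
    [0, 0, 0.015],
    [0, 0, 0.008],
    [0, 0, 0],
    [0, 0, 0],
    [0, 0, 0],
    [0, 0, 0],
    [0, 0, 0],
    [0, 0, 0],
    [0, 0, 0]
  ],
  "rotation": [
    [0, 0, 0],
    [0, 0, 0],
    [0, 0, 0],
    [0, 0, 0],
    [0, 0, 0],
    [0, 0, 0],
    [0, 0, 0],
    [0, 0, 0],
    [0, 0, 0],
    [0, 0, 0]
  ]
}}

```text
time: 11.67
eef_pos: [0.5187, 0.027, 0.0707]
tool_rot: [0.711, 0.703, 0.001, 0.001]
ft_force: [-0.7, -0.4, 5.6]
grip_width: 0.0465
gripper_force: 60.7
```

```bash
python3 - <<'E'
from h import *
show();print(get_state()["ft_torque"])
E
```

```text
t 11.67 p [0.5187 0.027  0.0707] F [-0.7 -0.4  5.6] w 0.0465 gf 60.7
x,y,z axes [[0.012, 1.0, 0.0], [1.0, -0.012, 0.003], [0.003, 0.0, -1.0]] q [ 0.05  0.42 -0.22  0.93 -0.    1.63]
[-0.05142593  0.27348585  0.01982106]
```

The collar is gripped (0.0465 m, 61 N), already pressed down with about 5 N. I'll turn it clockwise, which is + about tool z, with a light push.

>>> {"api": "step_arm", "payload": {
  "jaw": [0.04, 0.04, 0.04, 0.04, 0.04, 0.04, 0.04, 0.04],
  "slide": [
    [0, -0.0005, 0.0005],
    [0, 0, 0.0005],
    [0, 0, 0],
    [0, 0, 0],
    [0, 0, 0],
    [0, 0, 0],
    [0, 0, 0],
    [0, 0, 0]
  ],
  "rotation": [
    [0, 0, 3],
    [0, 0, 4],
    [0, 0, 4],
    [0, 0, 4],
    [0, 0, 4],
    [0, 0, 4],
    [0, 0, 4],
    [0, 0, 1]
  ]
}}

```text
time: 12.33
eef_pos: [0.5187, 0.0262, 0.0702]
tool_rot: [0.861, 0.509, 0.001, 0.002]
ft_force: [-0.4, -1.9, 7.3]
grip_width: 0.0466
gripper_force: 60.9
```

```bash
cat >> h.py <<'E'
def st():
    show();s=get_state();x=R.from_quat(s["tool_rot"]).as_matrix()[:,1];print("tool-y yaw deg",np.degrees(np.arctan2(x[1],x[0])).round(2),"tq",s["ft_torque"].round(2))
E
python3 -c "
from h import *
st()"
```

```text
t 12.33 p [0.5187 0.0262 0.0702] F [-0.4 -1.9  7.3] w 0.0466 gf 60.9
x,y,z axes [[0.482, 0.876, 0.001], [0.876, -0.482, 0.005], [0.004, -0.002, -1.0]] q [ 0.05  0.42 -0.23  0.92 -0.    2.13]
tool-y yaw deg -28.85 tq [-0.61  0.22  0.12]
```

>>> {"api": "step_arm", "payload": {
  "jaw": [0.04, 0.04, 0.04, 0.04, 0.04],
  "slide": [
    [0, 0, 0.0005],
    [0, 0, 0],
    [0, 0, 0],
    [0, 0, 0],
    [0, 0, 0]
  ],
  "rotation": [
    [0, 0, 3],
    [0, 0, 3],
    [0, 0, 3],
    [0, 0, 2],
    [0, 0, 0]
  ]
}}

```text
time: 12.75
eef_pos: [0.5173, 0.027, 0.0679]
tool_rot: [0.905, 0.425, 0.0, 0.0]
ft_force: [-0.3, 0.1, -1.1]
grip_width: 0.0463
gripper_force: 61.5
```

>>> {"api": "step_arm", "payload": {
  "jaw": [0.04, 0.04, 0.04, 0.04],
  "slide": [
    [0, 0, 0],
    [0, 0, 0],
    [0, 0, 0],
    [0, 0, 0]
  ],
  "rotation": [
    [0, 0, 2],
    [0, 0, 2],
    [0, 0, 2],
    [0, 0, 0]
  ]
}}

```text
time: 13.08
eef_pos: [0.5176, 0.0269, 0.0678]
tool_rot: [0.926, 0.378, 0.001, 0.0]
ft_force: [1.7, -0.6, -0.3]
grip_width: 0.047
gripper_force: 61.6
```

The collar has dropped between 28° and 39° of turn: Fz is about 0 and z went below its resting height. I'll check the twist before pushing.

```bash
python3 -c "
from h import *
st()"
```

```text
t 13.08 p [0.5176 0.0269 0.0678] F [ 1.7 -0.6 -0.3] w 0.047 gf 61.6
x,y,z axes [[0.714, 0.7, 0.001], [0.7, -0.714, 0.001], [0.001, -0.0, -1.0]] q [ 0.05  0.42 -0.23  0.92 -0.    2.42]
tool-y yaw deg -45.56 tq [-0.12 -0.16  0.68]
```

>>> {"api": "step_arm", "payload": {
  "jaw": [0.04, 0.04, 0.04, 0.04, 0.04, 0.04, 0.04, 0.04],
  "slide": [
    [0, 0, 0],
    [0, 0, 0],
    [0, 0, 0.001],
    [0, 0, 0.0015],
    [0, 0, 0.0015],
    [0, 0, 0.0015],
    [0, 0, 0.0015],
    [0, 0, 0]
  ],
  "rotation": [
    [0, 0, -3],
    [0, 0, -2],
    [0, 0, 0],
    [0, 0, 0],
    [0, 0, 0],
    [0, 0, 0],
    [0, 0, 0],
    [0, 0, 0]
  ]
}}

```text
time: 13.75
eef_pos: [0.5172, 0.027, 0.061]
tool_rot: [0.909, 0.417, 0.0, 0.0]
ft_force: [-1.7, -0.2, 8.7]
grip_width: 0.0469
gripper_force: 62.4
```

```bash
python3 -c "
from h import *
st()"
```

```text
t 13.75 p [0.5172 0.027  0.061 ] F [-1.7 -0.2  8.7] w 0.0469 gf 62.4
x,y,z axes [[0.652, 0.758, 0.001], [0.758, -0.652, 0.001], [0.001, 0.0, -1.0]] q [ 0.05  0.43 -0.24  0.91  0.    2.33]
tool-y yaw deg -40.7 tq [ 0.03  0.52 -0.02]
```

>>> {"api": "step_arm", "payload": {
  "jaw": [0.04, 0.04, 0.04, 0.04, 0.04],
  "slide": [
    [0, 0, 0.001],
    [0, 0, 0.001],
    [0, 0, 0.001],
    [0, 0, 0],
    [0, 0, 0]
  ],
  "rotation": [
    [0, 0, 0],
    [0, 0, 0],
    [0, 0, 0],
    [0, 0, 0],
    [0, 0, 0]
  ]
}}

```text
time: 14.17
eef_pos: [0.5173, 0.027, 0.0608]
tool_rot: [0.909, 0.417, 0.001, 0.0]
ft_force: [-8.5, -0.5, 23.7]
grip_width: 0.0469
gripper_force: 64.4
```

It stalled 9.9 mm below the start at 24 N, which is well above the spring's 9 N, so it is seated. One check picture before handing in.

```bash
python3 - <<'E'
from h import *
st();s=cam("side");print(proj(s,[[.5172,.0269,.034]]))
i=np.hstack([cv2.resize(x[:,:,::-1],(400,480),interpolation=cv2.INTER_CUBIC) for x in(s["image"][110:290,230:380],cam("top")["image"][165:345,300:450])])
cv2.imwrite("pics/f.png",i)
E
```

```text
t 14.17 p [0.5173 0.027  0.0608] F [-8.5 -0.5 23.7] w 0.0469 gf 64.4
x,y,z axes [[0.652, 0.758, 0.002], [0.758, -0.652, 0.002], [0.002, 0.0, -1.0]] q [ 0.05  0.43 -0.24  0.9   0.    2.33]
tool-y yaw deg -40.7 tq [-0.09  1.83  0.02]
[[313.05839325 238.37922992]]
```

View pics/f.png

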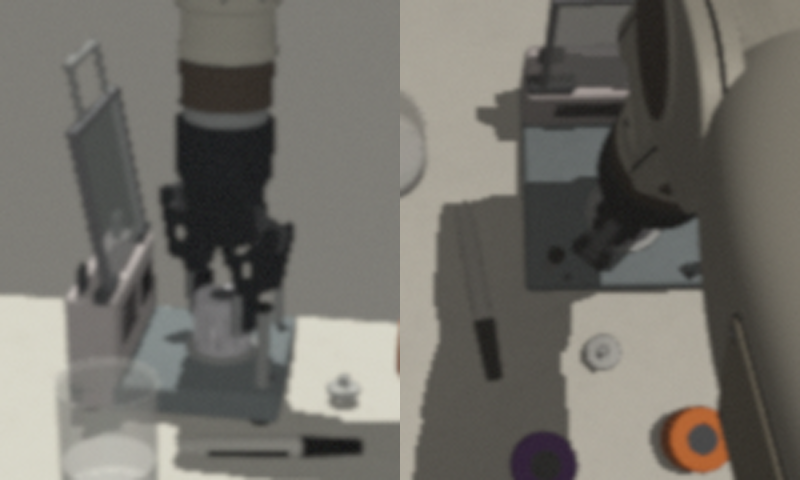

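The cover is open on its stop, the collar is down on the seat and held (side ≈313,235), and the beaker, marker and syringe filter have not moved.

```bash
python3 -c "
from workcell import *
print(finish_job())"
```

```text
the job is handed in; nothing more can be done
None
```

I opened the cover onto its stop, turned the collar clockwise until it dropped over the pins, and pushed it home. It was handed in at about 14 s with the arm still pressing it down at about 24 N. The last picture shows the cover open and the beaker, marker and syringe filter where they were.

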